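# Cure the glued windscreen of a model boat with a UV lamp wand

### The arm

A 7-joint arm with a two-finger parallel gripper is mounted at the origin on the work surface. World frame = base frame: x ahead of the robot, y to its left, z up, the work surface at z = 0. Lengths are in m, angles in rad, forces in N, time in s.
With the tool pointing down it reaches from about 0.35 to 0.9 m from the base axis. Payload 8.1 kg.
Tool frame: the origin (TCP) lies midway between the tips of the shut fingers; the grasp point (between the pads) lies 19 mm behind it (ctrl.grip_depth is the distance from the TCP to the grasp point, in m); y points along the fingers, z is the direction in which the jaws open and shut, and the axes are right-handed (so a half turn about y gives the same grasp; the last joint's range is limited). The gripper opens to 85 mm and grips with 20 to 120 N. Pads are 22 mm wide; open, the fingers measure 114 mm over their backs; the gripper's body (76 mm by 85 mm) begins 54 mm behind the grasp point. The pads swing forward as they close: fully open they stand 13 mm farther back than shut.
Start: joints at [1.014, 0.434, 0.025, 1.573, -0.012, 1.134, -0.075], TCP at [0.274, -0.562, 0.231] pointing down, gripper open.
Joint ranges: [-2.62, 2.62], [-0.44, 2.09], [-1.27, 1.32], [0.08, 2.57], [-1.32, 4.46], [0.12, 2], [-2.74, 2.74]. Speed limits (rad/s): [2.22, 2.22, 3.01, 3.01, 3.14, 3.14, 3.14].

### API

Orientations are given as a rotation vector (axis times angle).
In Python, from plant import telemetry, vision, hand_in, ctrl gives the robot as it stands. The module is installed in compiled form; this text tells all that it offers.
- The arm moves only by the tool drive_tool, never from a script. Its argument "plan" is a list of rows, each a list of 3 entries, a list of its own where there are three numbers: the shift along the world's x, y, z in mm, then the turn, a rotation vector about the world's x, y, z in rad, then the finger opening in mm, from 0 to 85.4. In form: [[[x, y, z], [wx, wy, wz], jaw], ...]. A call has 1 to 8 rows; each row shifts and turns the commanded pose from where the row before left it; what a row does not reach is not made up. A row lasts 1/8 s, in which the tool goes at most 62.5 mm and 10.7 degrees, less where a joint would pass 70% of its speed; a pose out of reach is approached as far as the arm can. A call with a gripper value outside its range is refused whole. The fingers move at their own pace and stop on an object; "grip_force" is the grip in N (left out, the last holds). Time passes only in rows, so rows that do not move let the fingers close. It gives the time, the measured TCP pose, the force and the opening at its end, in the units of the state.
- telemetry.observe(): the state, without advancing time (a new reading comes with each control period).
- vision.grab_frame(name): name is "side" or "top" or "wrist"; returns a dict with "img" (420x560x3 uint8, red, green, blue), "range_z" (420x560 float32, m along the optical axis (not along the pixel's ray), 0 where there is no reading), "intrinsics" (3x3 intrinsics, pixels), "dist" ([k1, k2, p1, p2, k3] as OpenCV has them; the pictures are not rectified), "rvec" (rotation vector, rad) and "tvec" (3), from world to camera coordinates, as OpenCV has them. Camera axes: x right, y down, z forward; pixel columns grow to the right and rows downward; lengths in m; the calibration is good to about 2 mm. A picture is of the moment at which its call begins.
- hand_in(): hands the job in, once; it reports no verdict.
The state is a dict: "time": time; "qpos": joint angles; "joint_vel": joint speeds; "effort": joint torques, N m; "tcp_pos": TCP position; "tool_rot": TCP orientation; "contact_force": force on the tool from outside, world axes, zero at the start; "ft_torque": the same for the moment, N m; "opening": opening from 0.0 (shut) to 1.0 (fully open).
Only numpy, scipy, OpenCV 4.12 (cv2) and the standard library are available. Lean on these libraries where they do the work, as an engineer would, in place of code of your own. Each camera call takes 0.05 s, during which the arm holds its last target. There are 200 camera calls.

### The job

Swing the clear hood of the little curing booth up and over until it stays open by itself, then take the lamp wand from its rest and hold its lens about 4 cm from the centre of the model boat's windscreen, pointing squarely at it and steady for two full seconds. Then put the wand back in its rest the way it lay and let go, leaving the hood open. Do not touch the model boat, and do not disturb the other things on the bench.

Things in the scene. Friction and masses are not known exactly. Their poses are not given: they have to be found in the camera images.
- hood (a joint): hinge angle of the booth's clear hood, rad: 0 shut, 1.45 fully open against its stop; the front swings up and back. Below about 0.85 rad its weight pulls it shut, beyond that spring and weight swing it open: released beyond 1.0 rad it goes on to the stop by itself. Lifting at the handle takes about 2 N. The hood is 190 mm deep, 220 wide, 115 high, open below, with white corner trims.
- hood_handle (a point): centre of the hood's round aluminium bar handle on its front (robot's side). The bar is parallel to the hinge, 110 mm long, 11 mm thick; its centre stands 48 mm out from the face, 23 mm below the hood's top, 112 mm above the bench when shut. Pinch it from above; it turns in the fingers as the hood swings. Axes when shut: y along the bar, x level towards the hinge, z up; they turn with the hood.
- hood_hinge (a point): middle of the hood's level hinge axis (along its y), at the hood's rear lower edge, 20 mm above the bench; when shut it lies 240 mm behind the handle bar (along the hood's x) and 92 mm lower. Fully open, the hood leans back behind this axis.
- windscreen (a point): centre of the single glazed windscreen (30 mm wide, 22 mm along the slope) on the raked cabin front of the olive model patrol boat, about 75 mm above the bench. z axis: outward normal of the pane, which points towards the bow (roughly to the robot) and up at 45 degrees. y axis: level, across the boat.
- boat: the model boat on its plywood stand, loose under the hood on the booth's base (14 mm above the bench). Origin under the stand's middle; x to the stern, bow at -x about 75 mm ahead of the origin, z up. 76 mm high at the cabin roof (plus an 18 mm aerial), 145 mm long, 54 mm wide. Do not touch.
- wand_grip (a point): centre of the lamp wand's handle: a straight white bar 130 mm long (along x), 22 mm wide (y), 26 mm high (z), level when in the rest. Pinch it here across its width. x points to the nose, z up. The wand weighs 85 to 170 g.
- wand_lens (a point): centre of the wand's lens, a 25 mm wide lamp head on a neck that bends 45 degrees down from the handle's nose: 91 mm ahead (x) of and 29 mm below (z) the handle's centre. z axis: the direction of the beam, 45 degrees below the handle's x axis. y axis as the handle's.
- rest_seat (a point): where the handle's centre belongs: midway between the two saddles of the fixed black rest, 65 mm above the bench. Saddles 96 mm apart along x (86 mm free between), each a notch 30 mm wide, cheeks to 66 mm above the bench, floor 52 mm above it; base 10 mm thick. x: direction in which the wand's nose lies, z up. The rest stands left or right of the booth.
- wand: the lamp wand, same origin and axes as its handle centre.
- spray_can: loose bystander: spray can 150 mm tall, 52 mm wide, origin under its middle.
- paint_jar: loose bystander: small glass jar 40 mm tall, 34 mm wide, origin under its middle.
- glue_bottle: loose bystander: small bottle 70 mm tall, 32 mm wide, origin under its middle.
- brush_pot: loose bystander: clear pot 74 mm wide and 90 mm tall with brushes to about 180 mm, origin under its middle.
- screwdriver: loose bystander: screwdriver lying on the bench, 150 mm long.
- phone: loose bystander: flat metal phone 70 x 140 x 9 mm, origin under its middle.
Not all that is in view belongs to the job. What is shaped like the part that bears rest_seat but turquoise is not meant.

How it is judged:
By the outcome, as a careful person would: the job done as asked, in the order asked, and still so for the second after the job is handed in, with the robot touching nothing.
It also fails if it takes over 72 s, if anything falls off the work surface, if the arm or the gripper's body presses on something with over 40 N, if the wrist force passes 120 N, or if a joint passes its speed limit or range.

## Working session

There is one attempt and no reset: what is moved stays moved. The work goes in short steps, Python scripts to look and compute and a tool call to move; the robot and the scene stay as the last step left them, time stands still between calls to the robot, and variables do not carry over. Pictures are saved under pics/ and viewed, about 8 in all and at most 12, crops included, and the job is handed in when it is done.

Besides the shell and the picture viewer there is one more tool, called after "Request:" by a JSON object that holds its "api" and its "payload", one argument or row to a line. drive_tool: Moves the arm, as the interface text tells. Its arguments: {"type":"object","properties":{"plan":{"type":"array"},"grip_force":{"type":"number"}},"required":["plan"]}

```bash
mkdir -p pics
cat > h.py <<'E'
import numpy as np, cv2
from plant import telemetry, vision, hand_in, ctrl
from scipy.spatial.transform import Rotation as R
def grab(n,save=None):
    f=vision.grab_frame(n)
    if save: cv2.imwrite('pics/'+save,f['img'][:,:,::-1]); np.savez('pics/'+save[:-4]+'.npz',**f)
    return f
def world(f):
    "HxWx3 world points from range image"
    h,w=f['range_z'].shape
    u,v=np.meshgrid(np.arange(w),np.arange(h))
    p=cv2.undistortPoints(np.stack([u,v],-1).reshape(-1,1,2).astype(np.float64),f['intrinsics'],f['dist']).reshape(h,w,2)
    z=f['range_z'].astype(float)
    c=np.dstack([p[...,0]*z,p[...,1]*z,z])
    Rm=R.from_rotvec(np.ravel(f['rvec'])).as_matrix()
    W=(c-np.ravel(f['tvec']))@Rm
    W[z==0]=np.nan
    return W
def load(n): return dict(np.load('pics/'+n))
E
python3 - <<'E'
from h import *
a=grab('side','s0.png')
b=grab('top','t0.png')
s=telemetry.observe(); print(s)
for f in (a,b):
    Rm=R.from_rotvec(np.ravel(f['rvec'])).as_matrix(); print(-Rm.T@np.ravel(f['tvec']),f['intrinsics'][0,0],Rm[2])
print(ctrl.grip_depth, R.from_rotvec(s['tool_rot']).as_matrix())
E
```

```text
{'time': 0.1, 'qpos': array([ 1.01438122,  0.43516832,  0.02497092,  1.5740083 , -0.0115623 ,
        1.13401373, -0.07510869]), 'joint_vel': array([-0.00048365, -0.00162628, -0.00017142, -0.00324349, -0.00192984,
        0.00075494,  0.0011996 ]), 'effort': array([ 1.93411543e-03, -6.71759605e+01,  1.02753572e+00, -3.16905105e+01,
        1.58064463e-02,  7.18192066e-03,  1.84061986e-05]), 'tcp_pos': array([ 0.27373935, -0.561353  ,  0.23059426]), 'tool_rot': array([-0.45519275,  1.97105046, -1.96828089]), 'contact_force': array([ 0.54688567,  0.05245348, -0.24443553]), 'ft_torque': array([-0.04122186,  0.04765258,  0.03137155]), 'opening': 1.0020766206805405}
[0.01159815 0.66354989 0.77397371] 431.3922422788374 [ 0.49671363 -0.57261426 -0.65221812]
[0.4771083  0.03527852 1.10533978] 385.4655252532643 [ 0.05216728  0.00420904 -0.99862949]
0.0187 [[-8.98807234e-01 -7.81472181e-04  4.38343411e-01]
 [-4.38344076e-01  1.22570923e-03 -8.98806413e-01]
 [ 1.65110641e-04 -9.99998943e-01 -1.44423003e-03]]
```

View pics/t0.png

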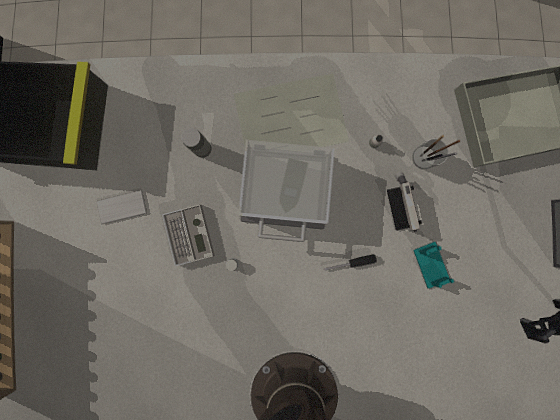

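View pics/s0.png

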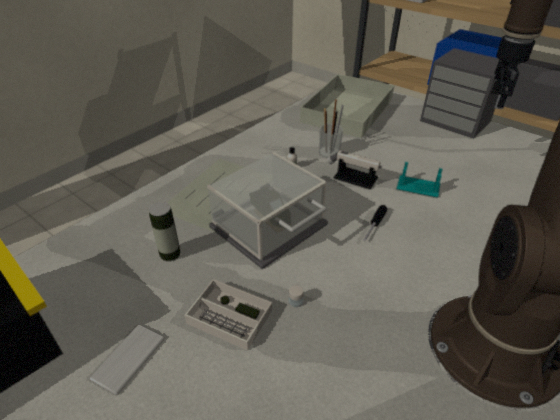

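The top view shows the hood at about (287,185), with its bar handle at (282,236). The black rest with the white wand is at (405,203), and the turquoise decoy rest is at (432,266). Also visible are the can (198,143), glue bottle (376,141), brush pot (428,155), screwdriver (350,263), jar (232,265), phone (122,206) and a tray (188,235). The side view agrees. It puts the handle at about (300,215) and the wand at (358,165).

Candidates for the wand rest are black (403,203) and turquoise (432,266), and I choose black. For the handle, the bar is at (282,236) and its shadow at (330,248), so I choose the bar.

Run:
```python
from h import *
t=load('t0.png'.replace('png','npz')); W=world(t)
def q(u,v): print((u,v),np.round(W[v,u],3),t['img'][v,u])
for p in [(262,236),(282,238),(304,240),(283,237),(283,236),(244,144),(330,150),(328,222),(242,217),(290,180),(286,190),(300,160),(403,180),(408,195),(412,210),(416,220),(404,182),(398,205),(376,141),(350,263),(420,188),(282,205)]: q(*p)
c1=cv2.resize(t['img'][165:245,370:450],(400,400),interpolation=cv2.INTER_CUBIC)
c2=cv2.resize(t['img'][135:245,230:340],(400,400),interpolation=cv2.INTER_CUBIC)
s=load('s0.npz')
c3=cv2.resize(s['img'][140:200,320:400],(400,300),interpolation=cv2.INTER_CUBIC)
c4=cv2.resize(s['img'][145:270,200:335],(400,300),interpolation=cv2.INTER_CUBIC)
o=np.vstack([np.hstack([c1,c2]),np.hstack([c3,c4])]);o=cv2.resize(o,(686,600))
o=np.clip(o.astype(float)*1.3,0,255).astype('uint8')
cv2.imwrite('pics/c1.png',o[:,:,::-1])
# white/black pixels above bench in wand region
for nm,f,(u0,u1,v0,v1) in (('top',t,(375,440,170,240)),('side',s,(325,390,145,195))):
    Wf=world(f)[v0:v1,u0:u1].reshape(-1,3); I=f['img'][v0:v1,u0:u1].reshape(-1,3).astype(float)
    for lab,m in (('white',(I.min(1)>120)&(Wf[:,2]>.05)),('black',(I.max(1)<70)&(Wf[:,2]>.03)),('hi',Wf[:,2]>.07)):
        P=Wf[m]; 
        if len(P)>3:
            c=np.median(P,0); r=cv2.minAreaRect((P[:,:2]*1000).astype(np.float32)); print(nm,lab,len(P),c.round(3),np.percentile(P[:,2],[5,50,95]).round(3),r)
```

```text
(262, 236) [0.456 0.082 0.113] [128 124 119]
(282, 238) [0.451 0.03  0.121] [124 119 113]
(304, 240) [ 0.445 -0.026  0.113] [99 94 90]
(283, 237) [0.453 0.028 0.117] [130 126 122]
(283, 236) [0.456 0.028 0.115] [106 102  98]
(244, 144) [0.721 0.137 0.001] [121 120 107]
(330, 150) [ 0.672 -0.094  0.139] [136 130 124]
(328, 222) [ 0.492 -0.103  0.002] [111 106 104]
(242, 217) [0.509 0.143 0.011] [81 75 73]
(290, 180) [0.597 0.008 0.135] [108 108 100]
(286, 190) [0.572 0.019 0.136] [113 113 109]
(300, 160) [ 0.648 -0.018  0.135] [130 128 121]
(403, 180) [ 0.603 -0.301  0.07 ] [70 68 69]
(408, 195) [ 0.561 -0.311  0.078] [141 138 128]
(412, 210) [ 0.52  -0.32   0.079] [137 131 125]
(416, 220) [ 0.493 -0.331  0.078] [144 134 124]
(404, 182) [ 0.597 -0.304  0.068] [36 33 34]
(398, 205) [ 0.538 -0.304  0.009] [29 23 31]
(376, 141) [ 0.715 -0.235  0.051] [123 115 111]
(350, 263) [ 0.376 -0.16   0.025] [48 45 46]
(420, 188) [ 0.587 -0.374 -0.   ] [82 80 75]
(282, 205) [0.534 0.029 0.138] [108 105  98]
top white 262 [ 0.523 -0.318  0.078] [0.075 0.078 0.081] ((531.3349609375, -317.089599609375
[... 158 characters left out ...]
31), (155.26710510253906, 46.44114303588867), 10.221013069152832)
top hi 431 [ 0.531 -0.316  0.078] [0.072 0.078 0.081] ((535.0346069335938, -315.53106689453125), (139.08120727539062, 32.61532211303711), 15.533597946166992)
side white 144 [ 0.529 -0.312  0.078] [0.075 0.078 0.08 ] ((533.4578857421875, -313.6097717285156), (121.9228286743164, 23.86451530456543), 12.885497093200684)
side black 153 [ 0.573 -0.3    0.05 ] [0.033 0.05  0.068] ((566.8833618164062, -312.5393981933594), (64.2037582397461, 197.7792510986328), 79.82811737060547)
side hi 272 [ 0.527 -0.31   0.077] [0.071 0.077 0.081] ((486.7594909667969, -221.88278198242188), (132.99522399902344, 256.3607177734375), 26.905485153198242)
```

View pics/c1.png

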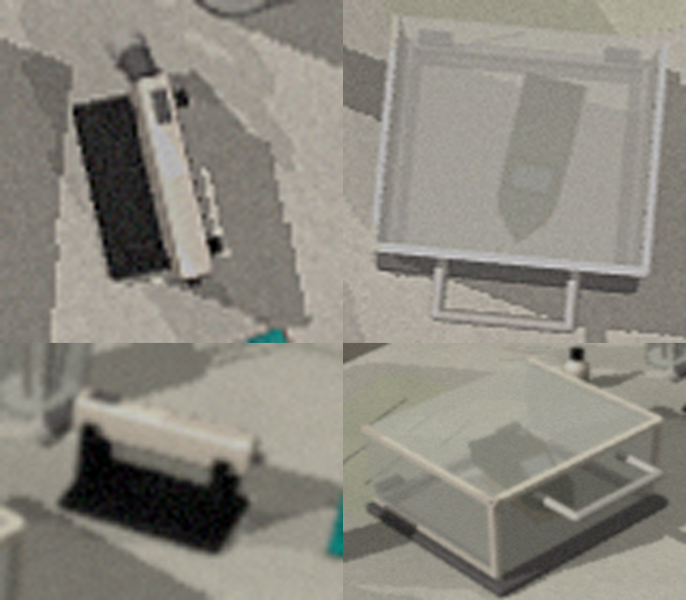

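The crops confirm the choice. The wand lies with its nose away from the robot (dark head at the top, yaw about +13°). The bar handle sits in front of the hood, and the boat's bow points towards the robot. I'll start moving and refine the bar fit alongside.

Request:
{"api": "drive_tool", "payload": {
  "plan": [
    [[15,52,0],[0,0,0.1],85],
    [[15,52,0],[0,0,0.1],60],
    [[15,52,0],[0,0,0.1],45],
    [[15,52,0],[0,0,0.1],40],
    [[15,52,0],[0,0,0.1],40],
    [[15,52,0],[0,0,0.1],40],
    [[15,52,0],[0,0,0.1],40],
    [[15,52,0],[0,0,0.1],40]
  ],
  "grip_force": 30
}}

```text
time: 1.1
tcp_pos: [0.394, -0.1441, 0.2313]
tool_rot: [-1.044, 1.436, -1.437]
contact_force: [1.0, 1.1, 0.4]
opening: 0.464
```

Run:
```python
from h import *
for n,box in (('t0.npz',(255,308,228,246)),('s0.npz',(280,330,195,235))):
    f=load(n);W=world(f);u0,u1,v0,v1=box
    P=W[v0:v1,u0:u1].reshape(-1,3);P=P[(P[:,2]>.1)&(P[:,2]<.124)&(P[:,0]<.466)&(P[:,0]>.43)]
    r=cv2.minAreaRect((P[:,:2]*1000).astype(np.float32)); v=cv2.fitLine((P[:,:2]*1000).astype(np.float32),cv2.DIST_HUBER,0,.01,.01).ravel()
    print(n,len(P),P.mean(0).round(4),np.median(P[:,2]),r,v, np.degrees(np.arctan(v[0]/v[1])), P[:,1].min(),P[:,1].max())
# hood top outline
f=load('t0.npz');W=world(f);P=W[130:230,232:340].reshape(-1,3);P=P[(P[:,2]>.128)&(P[:,2]<.145)]
print(cv2.minAreaRect((P[:,:2]*1000).astype(np.float32)),np.median(P[:,2]))
s=telemetry.observe();print(s['tcp_pos'],R.from_rotvec(s['tool_rot']).as_matrix().round(3).tolist(),s['opening'],s['qpos'].round(2),s['contact_force'])
```

```text
t0.npz 230 [0.4533 0.0266 0.1165] 0.11675352536156516 ((454.3294372558594, 31.419063568115234), (120.78653717041016, 23.142244338989258), 89.46763610839844) [7.3973097e-02 9.9726021e-01 4.5307431e+02 3.1153717e+01] 4.2422214 -0.029054582472947753 0.09174867064518737
s0.npz 222 [0.4531 0.0367 0.1163] 0.11692314459297862 ((457.981201171875, 36.77507781982422), (118.67913818359375, 22.74632453918457), 85.20944213867188) [9.2191450e-02 9.9574131e-01 4.5245605e+02 4.1370190e+01] 5.289692 -0.022753254678345283 0.09615111523193771
((594.9146728515625, 18.275894165039062), (224.3699188232422, 194.7516632080078), 83.93594360351562) 0.13701552585477395
[ 0.39400581 -0.14408134  0.23131263] [[-0.309, 0.0, 0.951], [-0.951, -0.0, -0.309], [0.0, -1.0, 0.0]] 0.46400087205017937 [ 0.56  0.13 -0.37  2.01  0.05  1.01 -0.15] [0.95595583 1.07514507 0.35354906]
```

Request:
{"api": "drive_tool", "payload": {
  "plan": [
    [[12,44,0],[0,0,0.105],36],
    [[15,44,0],[0,0,0.104],36],
    [[15,44,0],[0,0,0],36],
    [[16.5,45,0],[0,0,0],36],
    [[0,0,-20],[0,0,0],36],
    [[0,0,-20],[0,0,0],36],
    [[0,0,-20],[0,0,0],36],
    [[0,0,0],[0,0,0],36]
  ]
}}

```text
time: 2.1
tcp_pos: [0.4513, 0.031, 0.1701]
tool_rot: [-1.159, 1.29, -1.287]
contact_force: [0.0, -0.1, -0.7]
opening: 0.418
```

Run:
```python
from h import *
w=grab('wrist','w1.png');t=grab('side','s1.png')
o=np.hstack([cv2.resize(w['img'],(400,300)),cv2.resize(t['img'][120:270,200:400],(400,300))])
cv2.imwrite('pics/c2.png',o[:,:,::-1])
s=telemetry.observe();print(s['tcp_pos'],R.from_rotvec(s['tool_rot']).as_matrix().round(3).tolist(),s['opening'],s['contact_force'])
Wt=world(w);Rm=R.from_rotvec(s['tool_rot']).as_matrix()
P=Wt.reshape(-1,3);P=P[(P[:,2]>.09)&(P[:,2]<.124)&(P[:,0]<.47)&(P[:,0]>.43)&(abs(P[:,1]-.03)<.1)]
if len(P): print(len(P),P.mean(0),P.min(0),P.max(0))
```

```text
[0.45250874 0.03127937 0.17166739] [[-0.108, -0.0, 0.994], [-0.994, 0.0, -0.108], [-0.0, -1.0, -0.0]] 0.4224432321181043 [-0.61311764 -0.08551501  0.82679774]
3269 [0.45533836 0.03227017 0.11578757] [ 0.44255948 -0.02878932  0.10813475] [0.46998432 0.09106728 0.11880271]
```

View pics/c2.png

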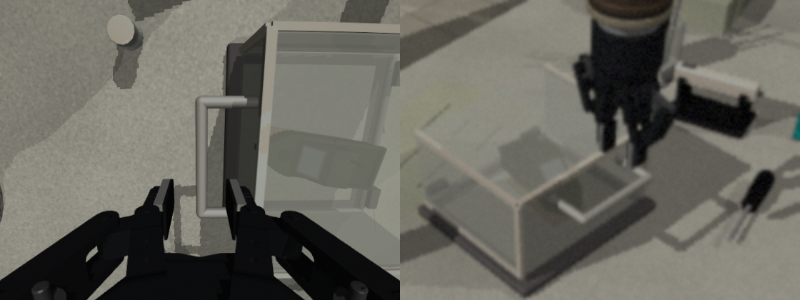

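The wrist view shows the bar running from (200,100) to (200,212) with the fingers straddling its line. All three cameras agree on a bar centre of (0.453, 0.032). I'll lower and pinch.

Request:
{"api": "drive_tool", "payload": {
  "plan": [
    [[0,1,-26],[0,0,0],36],
    [[0,0,-26],[0,0,0],36],
    [[0,0,-26],[0,0,0],36],
    [[0,0,0],[0,0,0],36],
    [[0,0,0],[0,0,0],5],
    [[0,0,0],[0,0,0],5],
    [[0,0,0],[0,0,0],5],
    [[0,0,0],[0,0,0],5]
  ],
  "grip_force": 30
}}

```text
time: 3.2
tcp_pos: [0.4528, 0.0325, 0.0947]
tool_rot: [-1.155, 1.287, -1.289]
contact_force: [-3.1, 1.3, 7.1]
opening: 0.116
```

Run:
```python
from h import *
s=telemetry.observe();print(s['tcp_pos'],s['opening'],s['opening']*85.4,s['contact_force'])
# arc increments: bar positions rel. to shut, hood x dir
yaw=np.radians(-6.06);th=np.r_[0:1.39:18j];a=np.arctan2(92,-240)
p=256.9*np.c_[np.cos(a-th),np.sin(a-th)];d=np.diff(p,axis=0)
for t,r in zip(th[1:],d): print(round(t,2),np.round([r[0]*np.cos(yaw),r[0]*np.sin(yaw),r[1]],1).tolist())
```

```text
[0.45279148 0.03245048 0.09465968] 0.11587132668985246 9.895411299313402 [-3.1388038   1.34017594  7.14024364]
0.08 [8.3, -0.9, 19.3]
0.16 [9.8, -1.0, 18.5]
0.25 [11.3, -1.2, 17.7]
0.33 [12.7, -1.3, 16.7]
0.41 [14.0, -1.5, 15.6]
0.49 [15.2, -1.6, 14.4]
0.57 [16.3, -1.7, 13.1]
0.65 [17.3, -1.8, 11.7]
0.74 [18.2, -1.9, 10.2]
0.82 [19.0, -2.0, 8.7]
0.9 [19.6, -2.1, 7.1]
0.98 [20.2, -2.1, 5.5]
1.06 [20.5, -2.2, 3.8]
1.14 [20.8, -2.2, 2.1]
1.23 [20.9, -2.2, 0.4]
1.31 [20.8, -2.2, -1.3]
1.39 [20.7, -2.2, -3.0]
```

Request:
{"api": "drive_tool", "payload": {
  "plan": [
    [[4,-0.4,9.7],[0,0,0],5],
    [[4.3,-0.5,9.6],[0,0,0],5],
    [[9.8,-1,18.5],[0,0,0],5],
    [[11.3,-1.2,17.7],[0,0,0],5],
    [[12.7,-1.3,16.7],[0,0,0],5],
    [[14,-1.5,15.6],[0,0,0],5],
    [[15.2,-1.6,14.4],[0,0,0],5],
    [[0,0,0],[0,0,0],5]
  ],
  "grip_force": 30
}}

```text
time: 4.2
tcp_pos: [0.5238, 0.025, 0.1981]
tool_rot: [-1.156, 1.289, -1.289]
contact_force: [-13.2, 1.5, 13.0]
opening: 0.112
```

Request:
{"api": "drive_tool", "payload": {
  "plan": [
    [[16.3,-1.7,13.1],[0,0,0],5],
    [[17.3,-1.8,11.7],[0,0,0],5],
    [[18.2,-1.9,10.2],[0,0,0],5],
    [[19,-2,8.7],[0,0,0],5],
    [[19.6,-2.1,7.1],[0,0,0],5],
    [[20.2,-2.1,5.5],[0,0,0],5],
    [[20.5,-2.2,3.8],[0,0,0],5],
    [[0,0,0],[0,0,0],5]
  ]
}}

```text
time: 5.2
tcp_pos: [0.6569, 0.0108, 0.2574]
tool_rot: [-1.152, 1.287, -1.29]
contact_force: [-0.8, 0.5, 6.0]
opening: 0.112
```

Request:
{"api": "drive_tool", "payload": {
  "plan": [
    [[20.8,-2.2,2.1],[0,0,0],5],
    [[20.9,-2.2,0.4],[0,0,0],5],
    [[20.8,-2.2,-1.3],[0,0,0],5],
    [[0,0,0],[0,0,0],5],
    [[0,0,0],[0,0,0],5],
    [[0,0,0],[0,0,0],5]
  ]
}}

```text
time: 5.95
tcp_pos: [0.7171, 0.0044, 0.2576]
tool_rot: [-1.155, 1.288, -1.289]
contact_force: [0.6, 1.1, 3.5]
opening: 0.116
```

Request:
{"api": "drive_tool", "payload": {
  "plan": [
    [[0,0,0],[0,0,0],40],
    [[0,0,0],[0,0,0],40],
    [[0,0,12],[0,0,0],40],
    [[0,0,20],[0,0,0],40],
    [[-10,0,25],[0,0,0],40],
    [[-40,0,10],[0,0,0],40],
    [[-50,0,0],[0,0,0],40],
    [[-50,-20,0],[0,0,0],60]
  ]
}}

```text
time: 6.95
tcp_pos: [0.5659, -0.014, 0.3248]
tool_rot: [-1.156, 1.286, -1.286]
contact_force: [0.4, -0.9, 0.4]
opening: 0.665
```

Request:
{"api": "drive_tool", "payload": {
  "plan": [
    [[-30,-50,0],[0,0,-0.15],60],
    [[-30,-50,0],[0,0,-0.15],60],
    [[-20,-50,0],[0,0,-0.15],60],
    [[-10,-50,0],[0,0,-0.15],60],
    [[-10,-50,0],[0,0,-0.15],60],
    [[0,-50,0],[0,0,-0.15],60],
    [[0,0,0],[0,0,0],60]
  ]
}}

```text
time: 7.82
tcp_pos: [0.4659, -0.32, 0.3241]
tool_rot: [-0.544, 1.907, -1.909]
contact_force: [0.0, -0.0, -0.8]
opening: 0.698
```

Run:
```python
from h import *
t=grab('top','t2.png');s=grab('side','s2.png');w=grab('wrist','w2.png')
o=np.hstack([cv2.resize(t['img'][60:300,140:480],(425,300)),cv2.resize(s['img'][90:290,130:410],(375,300))])
o2=np.hstack([cv2.resize(w['img'],(400,300)),cv2.resize(s['img'][150:250,200:333],(400,300),interpolation=cv2.INTER_CUBIC)])
cv2.imwrite('pics/c3.png',np.vstack([o,o2])[:,:,::-1])
s=telemetry.observe();print(s['tcp_pos'],R.from_rotvec(s['tool_rot']).as_matrix().round(3).tolist(),s['opening'],s['contact_force'],s['qpos'].round(2))
```

```text
[ 0.46775689 -0.31456616  0.32430417] [[-0.845, 0.001, 0.535], [-0.535, 0.001, -0.845], [-0.001, -1.0, -0.0]] 0.6997488141041798 [ 0.69119806 -0.93031429 -0.78585019] [ 0.65  0.28 -0.2   1.57  0.06  1.3  -0.56]
```

View pics/c3.png

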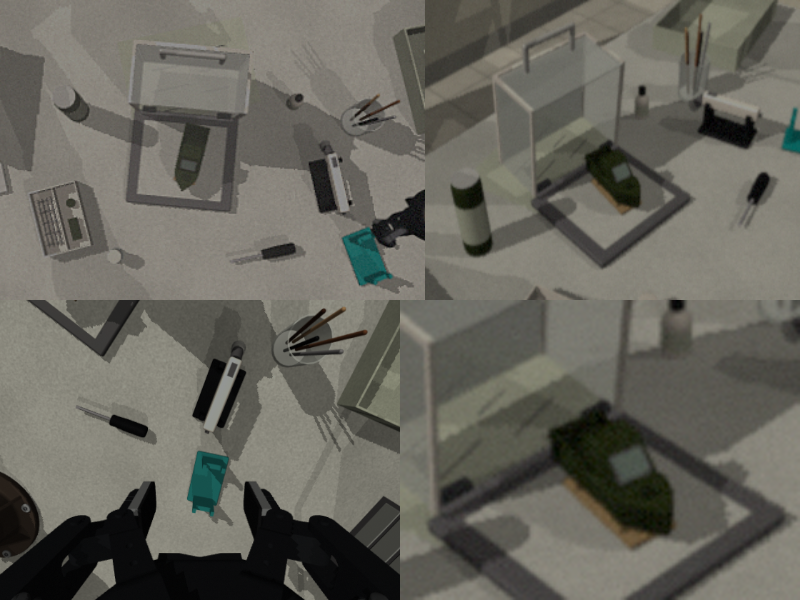

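The hood stands fully open (top crop, at (190,75)) and the boat is exposed, with its windscreen at top px ≈(290,192) and side px ≈(276,205). The wand lies in the black rest. Next I'll measure the windscreen and the wand.

Run:
```python
from h import *
for n,(u0,u1,v0,v1) in (('t2.npz',(275,312,150,215)),('s2.npz',(245,300,190,235))):
    f=load(n);W=world(f)[v0:v1,u0:u1];I=f['img'][v0:v1,u0:u1].astype(float)
    hsv=cv2.cvtColor(f['img'][v0:v1,u0:u1],cv2.COLOR_RGB2HSV)
    g=(hsv[...,1]<75)&(W[...,2]>.055)&(W[...,2]<.1)
    k,lab,st,ce=cv2.connectedComponentsWithStats(g.astype('uint8'))
    for j in range(1,k):
        if st[j,4]<8: continue
        P=W[lab==j];c=P.mean(0);u,s,vt=np.linalg.svd(P-c);nn=vt[2]*np.sign(vt[2][2])
        print(n,st[j],ce[j]+[u0,v0],c.round(4),np.median(P,0).round(4),'n',nn.round(3),'s',(s/np.sqrt(len(P))).round(4),P.min(0).round(3),P.max(0).round(3))
    B=W[(W[...,2]>.035)&(W[...,2]<.12)];r=cv2.minAreaRect((B[:,:2]*1000).astype(np.float32));print('boat',len(B),r)
f=load('w2.npz');W=world(f)
P=W.reshape(-1,3);hsv=f['img'].reshape(-1,3).astype(float)
m=(P[:,2]>.07)&(P[:,2]<.09)&(abs(P[:,0]-.54)<.12)&(abs(P[:,1]+.31)<.07)
for nm,mm in(('hi',m),('white',m&(hsv.min(1)>110))):
    Q=P[mm];print(nm,len(Q),np.median(Q,0).round(4),cv2.minAreaRect((Q[:,:2]*1000).astype(np.float32)))
m=(P[:,2]>.03)&(abs(P[:,0]-.6)<.04)&(abs(P[:,1]+.3)<.04)&(P[:,0]>.602);Q=P[m];print('head',Q.mean(0),Q.min(0),Q.max(0))
cv2.imwrite('pics/c4.png',cv2.resize(np.hstack([load('t2.npz')['img'][140:220,260:325],load('s2.npz')['img'][175:255,240:305]]),(780,480),interpolation=cv2.INTER_CUBIC)[:,:,::-1])
```

```text
t2.npz [  5   8  29  55 933] [292.86602358 183.06002144] [ 0.5971 -0.0011  0.0695] [ 5.953e-01 -5.000e-04  6.400e-02] n [0.002 0.011 1.   ] s [0.0388 0.0151 0.0115] [ 0.519 -0.043  0.055] [0.666 0.034 0.095]
boat 964 ((590.23388671875, 0.6883163452148438), (54.50313949584961, 145.88734436035156), 75.39262390136719)
s2.npz [4 3 3 6 8] [249.75  195.875] [0.6635 0.0138 0.0639] [0.6637 0.0143 0.0637] n [-0.553 -0.833  0.028] s [0.0048 0.003  0.0014] [0.656 0.007 0.058] [0.668 0.017 0.07 ]
s2.npz [ 24   8  17  14 151] [276.31125828 204.40397351] [0.5747 0.0078 0.077 ] [0.5752 0.0074 0.0768] n [-0.719  0.165  0.675] s [0.0112 0.0083 0.0019] [ 0.562 -0.013  0.062] [0.587 0.027 0.09 ]
boat 1026 ((592.0714111328125, 5.223426818847656), (56.40413284301758, 148.9847869873047), 75.96934509277344)
hi 2196 [ 0.5444 -0.3205  0.0773] ((569.4107666015625, -327.8413391113281), (69.76223754882812, 198.1063690185547), 77.56307220458984)
white 1517 [ 0.5311 -0.3193  0.0773] ((568.18701171875, -326.8712158203125), (67.41609954833984, 192.41146850585938), 76.61116790771484)
head [ 0.6149664  -0.30203117  0.05395102] [ 0.60202674 -0.31583724  0.03920222] [ 0.62930635 -0.28989126  0.06995935]
```

View pics/c4.png

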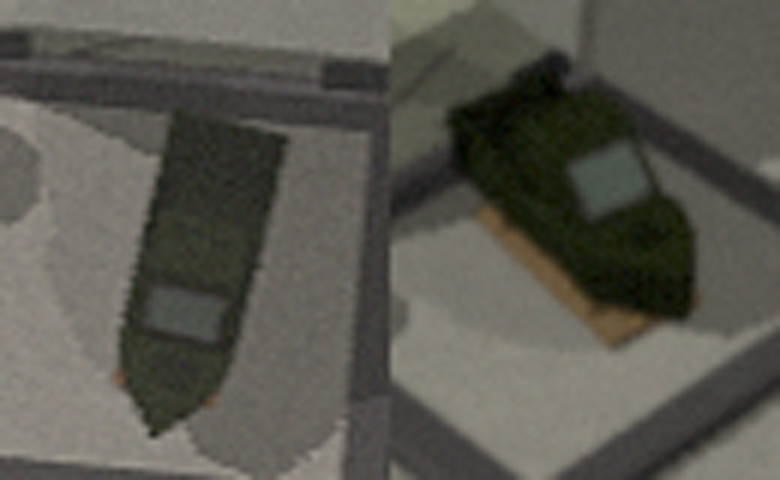

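Run:
```python
from h import *
f=load('t2.npz');W=world(f);P=W[190:195,286:295].reshape(-1,3);print('ws top',P.mean(0).round(4), np.median(P,0).round(4), W[192,290].round(4))
P=W[188:197,284:297].reshape(-1,3);u,s,vt=np.linalg.svd(P-P.mean(0));print(vt[2]*np.sign(vt[2,2]))
d=np.array([np.cos(np.radians(12.5)),np.sin(np.radians(12.5))]);c0=np.array([.531,-.317])
for n in ('w2.npz','t2.npz','s2.npz'):
    f=load(n);P=world(f).reshape(-1,3);I=f['img'].reshape(-1,3).astype(float)
    r=P[:,:2]-c0
    m=(P[:,2]>.072)&(P[:,2]<.085)&(abs(r@[-d[1],d[0]])<.019)&(abs(r@d)<.085)
    if n=='w2.npz': m&=(I.min(1)>90)
    Q=P[m];v=cv2.fitLine((Q[:,:2]*1000).astype(np.float32),cv2.DIST_HUBER,0,.01,.01).ravel()
    print(n,len(Q),np.median(Q,0).round(4),Q[:,2].std(),np.degrees(np.arctan(v[1]/v[0])),v[2:],cv2.minAreaRect((Q[:,:2]*1000).astype(np.float32)), np.percentile((Q[:,:2]-c0)@d,[0,1,99,100]).round(4))
    # black rest pixels
    m=(P[:,2]>.003)&(P[:,2]<.02)&(I.max(1)<70)&(abs(r@d)<.09)&(abs(r@[-d[1],d[0]])<.07)
    if m.sum()>10: Q=P[m];print('  base',len(Q),cv2.minAreaRect((Q[:,:2]*1000).astype(np.float32)))
```

```text
ws top [0.5724 0.0071 0.0741] [0.5725 0.0071 0.0744] [0.5726 0.0071 0.0728]Traceback (most recent call last):
  File "<stdin>", line 3, in <module>
    u, s, vh = gufunc(a, signature=signature)
               ~~~~~~^^^^^^^^^^^^^^^^^^^^^^^^
    raise LinAlgError("SVD did not converge")
numpy.linalg.LinAlgError: SVD did not converge
```

Run:
```python
from h import *
d=np.array([np.cos(np.radians(12.5)),np.sin(np.radians(12.5))]);c0=np.array([.531,-.317])
for n in ('w2.npz','t2.npz','s2.npz'):
    f=load(n);P=world(f).reshape(-1,3);I=f['img'].reshape(-1,3).astype(float)
    r=P[:,:2]-c0
    m=(P[:,2]>.072)&(P[:,2]<.085)&(abs(r@[-d[1],d[0]])<.019)&(abs(r@d)<.085)
    if n=='w2.npz': m&=(I.min(1)>90)
    Q=P[m];v=cv2.fitLine((Q[:,:2]*1000).astype(np.float32),cv2.DIST_HUBER,0,.01,.01).ravel()
    print(n,len(Q),np.median(Q,0).round(4),Q[:,2].std(),np.degrees(np.arctan(v[1]/v[0])),v[2:],cv2.minAreaRect((Q[:,:2]*1000).astype(np.float32)), np.percentile((Q[:,:2]-c0)@d,[0,1,99,100]).round(4))
    m=(P[:,2]>.003)&(P[:,2]<.02)&(I.max(1)<70)&(abs(r@d)<.09)&(abs(r@[-d[1],d[0]])<.07)
    if m.sum()>10: Q=P[m];print('  base',len(Q),cv2.minAreaRect((Q[:,:2]*1000).astype(np.float32)))
```

```text
w2.npz 1619 [ 0.531  -0.3194  0.0773] 0.0011801949727701534 11.902621 [ 528.946   -319.51932] ((533.2102661132812, -318.9521484375), (128.68701171875, 20.199485778808594), 11.556690216064453) [-0.0627 -0.0606  0.0644  0.0661]
  base 2165 ((533.3914184570312, -320.1070251464844), (119.44549560546875, 70.11937713623047), 11.337862968444824)
t2.npz 411 [ 0.5311 -0.3163  0.078 ] 0.002301977770364292 11.752279 [ 532.63965 -316.098  ] ((533.6785888671875, -316.4969177246094), (135.25572204589844, 23.137577056884766), 11.456957817077637) [-0.065  -0.0631  0.0651  0.0704]
  base 504 ((532.0078125, -321.78167724609375), (121.17870330810547, 77.79571533203125), 10.768616676330566)
s2.npz 234 [ 0.5324 -0.3114  0.0776] 0.0022238073717748335 12.494016 [ 531.5082  -309.88583] ((534.8565063476562, -311.9495544433594), (133.8367156982422, 26.058748245239258), 13.240605354309082) [-0.0622 -0.061   0.066   0.0718]
  base 503 ((534.653564453125, -318.03521728515625), (119.50357818603516, 85.04940795898438), 12.684223175048828)
```

Request:
{"api": "drive_tool", "payload": {
  "plan": [
    [[20,-1,-40],[0,0,-0.12],60],
    [[20,-1,-40],[0,0,-0.12],60],
    [[20,-1,-40],[0,0,-0.12],60],
    [[5,-0.5,-40],[0,0,0],60],
    [[0,0,-30],[0,0,0],60],
    [[0,0,0],[0,0,0],60],
    [[0,0,0],[0,0,0],60],
    [[0,0,0],[0,0,0],60]
  ],
  "grip_force": 60
}}

```text
time: 8.98
tcp_pos: [0.5334, -0.3193, 0.1358]
tool_rot: [-0.213, 2.112, -2.115]
contact_force: [0.4, 0.4, -0.1]
opening: 0.703
```

Run:
```python
from h import *
for i in range(3):
    s=telemetry.observe();print(s['time'],s['tcp_pos'].round(4),s['opening'],s['contact_force'].round(1));w=grab('wrist','w3.png')
M=R.from_rotvec(s['tool_rot']).as_matrix();print(M.round(3).tolist(),np.degrees(np.arctan2(M[1,2],M[0,2])))
P=world(w).reshape(-1,3);I=w['img'].reshape(-1,3).astype(float)
d=np.array([np.cos(np.radians(11.7)),np.sin(np.radians(11.7))]);r=P[:,:2]-[.533,-.318]
m=(P[:,2]>.072)&(P[:,2]<.085)&(abs(r@[-d[1],d[0]])<.019)&(abs(r@d)<.085)&(I.min(1)>90)
Q=P[m];v=cv2.fitLine((Q[:,:2]*1000).astype(np.float32),cv2.DIST_HUBER,0,.01,.01).ravel()
print(len(Q),np.degrees(np.arctan(v[1]/v[0])),cv2.minAreaRect((Q[:,:2]*1000).astype(np.float32)))
```

```text
8.975 [ 0.5334 -0.3193  0.1358] 0.7032915140416943 [ 0.4  0.4 -0.1]
9.025 [ 0.5332 -0.3194  0.1355] 0.7051994029982518 [0.5 0.5 0.6]
9.075 [ 0.533  -0.3194  0.1352] 0.7014821612545971 [-0.1  0.3  0.1]
[[-0.98, 0.002, 0.201], [-0.201, -0.001, -0.98], [-0.002, -1.0, 0.001]] -78.38029479324274
4936 11.629861 ((533.1612548828125, -319.9280700683594), (127.8458480834961, 21.543807983398438), 11.840147018432617)
```

View pics/w3.png

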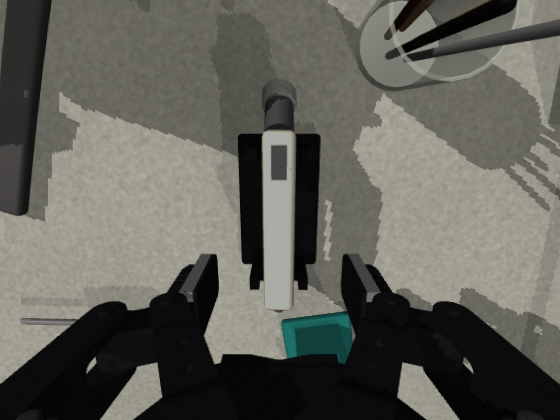

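The wand lies on the fingers' centre line (column 279) and its yaw matches at 11.6°. The brush pot at (400,40) is clear. I'll lower and grip.

Request:
{"api": "drive_tool", "payload": {
  "plan": [
    [[0,0,-30],[0,0,0],60],
    [[0,0,-30],[0,0,0],60],
    [[0,0,-29],[0,0,0],60],
    [[0,0,0],[0,0,0],60],
    [[0,0,0],[0,0,0],15],
    [[0,0,0],[0,0,0],15],
    [[0,0,0],[0,0,0],15],
    [[0,0,0],[0,0,0],15]
  ],
  "grip_force": 60
}}

```text
time: 10.12
tcp_pos: [0.5334, -0.3197, 0.0465]
tool_rot: [-0.213, 2.112, -2.115]
contact_force: [-0.6, 0.9, 8.0]
opening: 0.247
```

Request:
{"api": "drive_tool", "payload": {
  "plan": [
    [[0,0,0],[0,0,0],15],
    [[0,0,0],[0,0,0],15]
  ],
  "grip_force": 60
}}

```text
time: 10.38
tcp_pos: [0.5334, -0.3197, 0.0465]
tool_rot: [-0.212, 2.112, -2.115]
contact_force: [-1.5, -0.3, 6.6]
opening: 0.248
```

Run:
```python
from h import *
s=telemetry.observe();print(s['time'],s['tcp_pos'].round(4),s['tool_rot'],s['opening']*85.4,s['contact_force'].round(1))
```

```text
10.375 [ 0.5334 -0.3197  0.0465] [-0.21245163  2.11205307 -2.11539925] 21.153863256810485 [-1.5 -0.3  6.6]
```

Request:
{"api": "drive_tool", "payload": {
  "plan": [
    [[0,0,10],[0,0,0],15],
    [[0,0,25],[0,0,0],15],
    [[0,0,40],[0,0,0],15],
    [[0,0,40],[0,0,0],15],
    [[0,0,40],[0,0,0],15],
    [[-10,20,0],[0,0,-0.05],15],
    [[-20,35,0],[0,0,-0.05],15],
    [[-20,40,0],[0,0,-0.05],15]
  ]
}}

```text
time: 11.38
tcp_pos: [0.4816, -0.2235, 0.2004]
tool_rot: [-0.055, 2.196, -2.196]
contact_force: [1.0, 0.4, -1.5]
opening: 0.25
```

Request:
{"api": "drive_tool", "payload": {
  "plan": [
    [[-20,40,0],[0,0,-0.06],15],
    [[-20,45,0],[0,0,-0.06],15],
    [[-20,45,0],[0,0,-0.06],15],
    [[-10,45,0],[0,0,-0.06],15],
    [[0,40,0],[0,0,-0.06],15],
    [[0,30,0],[0,0,0],15],
    [[0,16,0],[0,0,0],15],
    [[0,0,0],[0,0,0],15]
  ]
}}

```text
time: 12.38
tcp_pos: [0.4122, 0.0378, 0.2004]
tool_rot: [-0.258, -2.092, 2.091]
contact_force: [-0.0, 0.4, -1.0]
opening: 0.248
```

Run:
```python
from h import *
w=grab('wrist','w4.png');t=grab('top','t4.png');sd=grab('side','s4.png')
s=telemetry.observe();M=R.from_rotvec(s['tool_rot']).as_matrix();print(s['time'],s['tcp_pos'].round(4),s['opening']*85.4,s['contact_force'].round(1),s['qpos'].round(2),np.degrees(np.arctan2(M[1,2],M[0,2]))+90)
cv2.imwrite('pics/c5.png',np.hstack([cv2.resize(w['img'],(400,300)),cv2.resize(sd['img'][100:280,180:420],(400,300))])[:,:,::-1])
# wand points in wand frame (origin: grasp)
c=s['tcp_pos']-M[:,1]*.0187; x=-M[:,0]; z=-M[:,1]; y=np.cross(z,x)
print('x',x.round(3))
F=np.c_[x,y,z]
for n,f in (('w',w),('t',t),('s',sd)):
    Q=(world(f).reshape(-1,3)-c)@F;I=f['img'].reshape(-1,3).astype(float)
    m=(abs(Q[:,1])<.02)&(Q[:,0]>.025)&(Q[:,0]<.14)&(abs(Q[:,2])<.06)
    for a in np.arange(.03,.125,.01):
        q=Q[m&(abs(Q[:,0]-a)<.005)]
        if len(q)>2: print(n,round(a,3),len(q),'y',q[:,1].mean().round(4),q[:,1].min().round(4),q[:,1].max().round(4),'z',np.median(q[:,2]).round(4),q[:,2].min().round(4))
```

```text
12.525 [0.4123 0.0359 0.2   ] 21.06761316399552 [ 0.2 -0.  -1.7] [ 0.03  0.14 -0.28  2.08  0.05  0.92 -2.09] -14.228373474656308
x [ 0.969 -0.246  0.   ]
w 0.03 1355 y 0.0009 -0.0102 0.012 z 0.0126 0.0072
w 0.04 1517 y 0.0009 -0.0101 0.0118 z 0.0133 0.008
w 0.05 1626 y 0.0009 -0.0102 0.012 z 0.0132 0.0075
w 0.06 1742 y 0.001 -0.0099 0.0118 z 0.0121 -0.0002
w 0.07 1318 y 0.0011 -0.0087 0.011 z 0.0028 -0.0101
w 0.08 1354 y 0.0011 -0.0109 0.0135 z -0.008 -0.0229
w 0.09 1199 y 0.0012 -0.0106 0.0129 z -0.0139 -0.0246
w 0.1 182 y 0.0012 -0.0071 0.01 z -0.0189 -0.0219
t 0.04 18 y 0.0053 -0.0035 0.0113 z 0.0141 0.0091
t 0.05 43 y 0.0004 -0.0103 0.0112 z 0.0141 0.0095
t 0.06 43 y 0.0006 -0.0098 0.0111 z 0.0117 -0.0004
t 0.07 37 y 0.0004 -0.0093 0.0103 z 0.0009 -0.0099
t 0.08 43 y 0.0012 -0.0115 0.0125 z -0.0089 -0.0252
t 0.09 39 y 0.0005 -0.0108 0.0119 z -0.0147 -0.0234
t 0.1 6 y 0.0025 -0.0036 0.0084 z -0.0193 -0.0233
s 0.03 6 y 0.0112 -0.0044 0.0154 z -0.0054 -0.0086
s 0.04 10 y 0.0095 -0.0011 0.0154 z -0.0062 -0.0087
s 0.05 7 y 0.0144 0.0132 0.0158 z -0.0059 -0.0102
s 0.06 11 y 0.0137 0.0122 0.0151 z -0.002 -0.0095
s 0.07 30 y 0.011 0.0032 0.0143 z -0.013 -0.0262
s 0.08 34 y 0.0126 0.0054 0.0175 z -0.0189 -0.0306
s 0.09 20 y 0.0117 0.0033 0.0155 z -0.016 -0.0312
```

View pics/c5.png

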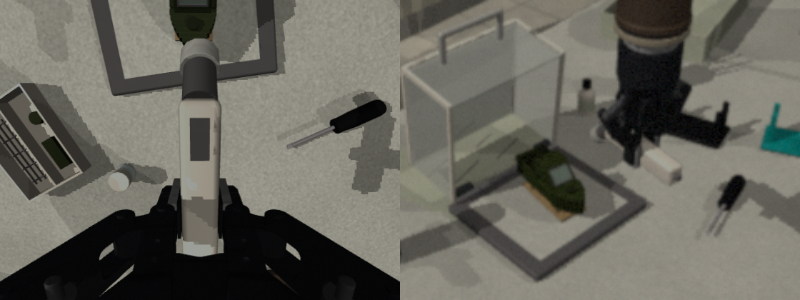

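Request:
{"api": "drive_tool", "payload": {
  "plan": [
    [[5,0,-22],[0,0,0],15],
    [[8,0,-22],[0,0,0],15],
    [[8,0,-18],[0,0,0],15],
    [[8,0,-12],[0,0,0],15],
    [[8,0,-8],[0,0,0],15],
    [[8,0,-4],[0,0,0],15],
    [[0,0,0],[0,0,0],15],
    [[0,0,0],[0,0,0],15]
  ]
}}

```text
time: 13.52
tcp_pos: [0.4574, 0.0369, 0.1141]
tool_rot: [-0.26, -2.09, 2.09]
contact_force: [-0.5, 0.2, -1.3]
opening: 0.249
```

Run:
```python
from h import *
w=grab('wrist','w5.png');t=grab('top','t5.png');sd=grab('side','s5.png')
s=telemetry.observe();M=R.from_rotvec(s['tool_rot']).as_matrix();print(s['time'],s['tcp_pos'].round(4),s['contact_force'].round(1))
c=s['tcp_pos']-M[:,1]*.0187; x=-M[:,0]; z=-M[:,1]
lens=c+.091*x-.029*z;beam=(x-z)/2**.5;print('lens',lens.round(4),'aim@40',(lens+.04*beam).round(4),'beam',beam.round(3))
for n,f,(u0,u1,v0,v1) in (('s5',sd,(262,290,195,215)),):
    W=world(f)[v0:v1,u0:u1];hsv=cv2.cvtColor(f['img'][v0:v1,u0:u1],cv2.COLOR_RGB2HSV)
    g=(hsv[...,1]<75)&(W[...,2]>.055)&(W[...,2]<.1)
    k,lab,st,ce=cv2.connectedComponentsWithStats(g.astype('uint8'))
    for j in range(1,k):
        if st[j,4]<15: continue
        P=W[lab==j];cc=P.mean(0);vt=np.linalg.svd(P-cc)[2];print(n,st[j],cc.round(4),(vt[2]*np.sign(vt[2,2])).round(3))
cv2.imwrite('pics/c6.png',np.hstack([cv2.resize(w['img'][:240,120:440],(400,300)),cv2.resize(sd['img'][150:260,200:347],(400,300),interpolation=cv2.INTER_CUBIC)])[:,:,::-1])
```

```text
13.675 [0.4573 0.0368 0.1141] [ 0.1  0.  -1.6]
lens [0.5455 0.0146 0.1038] aim@40 [0.5729 0.0077 0.0756] beam [ 0.686 -0.173 -0.707]
s5 [  7   2  15  15 120] [0.5763 0.011  0.0775] [-0.642  0.119  0.757]
```

View pics/c6.png

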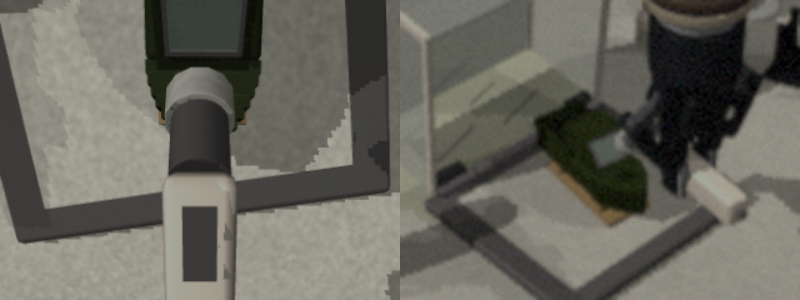

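The view shows the lens head (200,100) aligned with the windscreen (165–242, 0–55 in the left crop), without contact. I'll check numerically from the wrist depth.

Run:
```python
from h import *
f=load('w5.npz');W=world(f)
s=telemetry.observe();M=R.from_rotvec(s['tool_rot']).as_matrix();c=s['tcp_pos']-M[:,1]*.0187;F=np.c_[-M[:,0],np.cross(-M[:,1],-M[:,0]),-M[:,1]]
lens=c+F@[.091,0,-.029]
I=f['img'][:60,240:330].astype(int)
hsv=cv2.cvtColor(f['img'][:60,240:330],cv2.COLOR_RGB2HSV)
print(hsv[20,::8,1],hsv[20,::8,2],W[:60,240:330][::8,40,2].round(3))
g=((hsv[...,1]<80)&(hsv[...,2]>70)).astype('uint8');k,lab,st,ce=cv2.connectedComponentsWithStats(g)
for j in range(1,k):
    if st[j,4]<100: continue
    P=W[:60,240:330][lab==j];P=P[(P[:,2]>.06)&(P[:,2]<.09)]
    if len(P)<50: continue
    cc=P.mean(0);vt=np.linalg.svd(P-cc)[2];n=vt[2]*np.sign(vt[2,2]);r=(P-lens)@F
    print(st[j],len(P),cc.round(4),n.round(3),'in wand frame min/max',r.min(0).round(4),r.max(0).round(4),'mean',r.mean(0).round(4),'yaw',np.degrees(np.arctan2(-n[1],-n[0])))
```

```text
[112 134  24  28  28  27  28  27  28  10 140 142] [32 21 64 64 64 65 64 65 64 49 20 18] [0.083 0.081 0.077 0.075 0.072 0.067 0.063 0.114]
```

Run:
```python
from h import *
f=load('w5.npz');W=world(f)[:60,240:330]
s=telemetry.observe();M=R.from_rotvec(s['tool_rot']).as_matrix();c=s['tcp_pos']-M[:,1]*.0187;F=np.c_[-M[:,0],np.cross(-M[:,1],-M[:,0]),-M[:,1]]
lens=c+F@[.091,0,-.029]
hsv=cv2.cvtColor(f['img'][:60,240:330],cv2.COLOR_RGB2HSV)
g=((hsv[...,1]<50)&(hsv[...,2]>57)&(W[...,2]>.06)&(W[...,2]<.09)).astype('uint8');k,lab,st,ce=cv2.connectedComponentsWithStats(g)
j=1+np.argmax(st[1:,4]);P=W[lab==j];cc=P.mean(0);vt=np.linalg.svd(P-cc)[2];n=vt[2]*np.sign(vt[2,2]);r=(P-lens)@F
print(st[j],len(P),cc.round(4),n.round(3),r.min(0).round(4),r.max(0).round(4),r.mean(0).round(4),'yaw',np.degrees(np.arctan2(-n[1],-n[0])),'dist',((cc-lens)@n).round(4))
print('top',[np.round(P[(r[:,2]>a)&(r[:,2]<a+.003)].mean(0),4).tolist() for a in (-.028,-.024,-.02)])
```

```text
[  13    0   61   42 2383] 2383 [0.5741 0.0047 0.0755] [-0.686  0.176  0.706] [ 0.0217 -0.0174 -0.038 ] [ 0.0377  0.0124 -0.0198] [ 0.0301 -0.0026 -0.0284] yaw -14.367502530451343 dist -0.0414
top [[0.5759, 0.004, 0.0773], [0.5795, 0.0031, 0.0813], [0.5809, 0.0053, 0.084]]
```

The measured pane normal matches the beam to within about 0.2°, and the distance is about 41 mm. Laterally the lens is about 2–3 mm off, so I'll nudge it and then hold still.

Request:
{"api": "drive_tool", "payload": {
  "plan": [
    [[-0.5,-2,0],[0,0,0],15],
    [[0,0,0],[0,0,0],15],
    [[0,0,0],[0,0,0],15],
    [[0,0,0],[0,0,0],15],
    [[0,0,0],[0,0,0],15],
    [[0,0,0],[0,0,0],15],
    [[0,0,0],[0,0,0],15],
    [[0,0,0],[0,0,0],15]
  ]
}}

```text
time: 14.68
tcp_pos: [0.4569, 0.0348, 0.1138]
tool_rot: [-0.26, -2.09, 2.09]
contact_force: [-0.2, 0.3, -1.6]
opening: 0.246
```

Request:
{"api": "drive_tool", "payload": {
  "plan": [
    [[0,0,0],[0,0,0],15],
    [[0,0,0],[0,0,0],15],
    [[0,0,0],[0,0,0],15],
    [[0,0,0],[0,0,0],15],
    [[0,0,0],[0,0,0],15],
    [[0,0,0],[0,0,0],15],
    [[0,0,0],[0,0,0],15],
    [[0,0,0],[0,0,0],15]
  ]
}}

```text
time: 15.68
tcp_pos: [0.4569, 0.0348, 0.1138]
tool_rot: [-0.26, -2.09, 2.09]
contact_force: [-0.2, -0.7, -0.9]
opening: 0.248
```

Request:
{"api": "drive_tool", "payload": {
  "plan": [
    [[0,0,0],[0,0,0],15],
    [[0,0,0],[0,0,0],15],
    [[0,0,0],[0,0,0],15],
    [[0,0,0],[0,0,0],15],
    [[0,0,0],[0,0,0],15],
    [[0,0,0],[0,0,0],15],
    [[0,0,0],[0,0,0],15],
    [[0,0,0],[0,0,0],15]
  ]
}}

```text
time: 16.68
tcp_pos: [0.4569, 0.0348, 0.1138]
tool_rot: [-0.26, -2.09, 2.09]
contact_force: [-0.2, -0.5, -1.6]
opening: 0.25
```

Run:
```python
from h import *
s=telemetry.observe();M=R.from_rotvec(s['tool_rot']).as_matrix();print(s['time'],s['tcp_pos'].round(4),s['contact_force'].round(1),s['opening']*85.4)
f=load('w5.npz')
f=grab('wrist','w6.png');W=world(f)[:60,240:330];hsv=cv2.cvtColor(f['img'][:60,240:330],cv2.COLOR_RGB2HSV)
c=s['tcp_pos']-M[:,1]*.0187;F=np.c_[-M[:,0],np.cross(-M[:,1],-M[:,0]),-M[:,1]]
g=((hsv[...,1]<50)&(hsv[...,2]>57)&(W[...,2]>.06)&(W[...,2]<.09)).astype('uint8');k,lab,st,ce=cv2.connectedComponentsWithStats(g)
j=1+np.argmax(st[1:,4]);P=(W[lab==j]-c)@F;print('pane y',P[:,1].min(),P[:,1].max(),P.mean(0).round(4))
Q=(world(f).reshape(-1,3)-c)@F;m=(abs(Q[:,1])<.02)&(abs(Q[:,0]-.08)<.015)&(abs(Q[:,2]+.01)<.02);print('head y',Q[m,1].min(),Q[m,1].max(),Q[m,1].mean())
```

```text
16.675 [0.4569 0.0348 0.1138] [-0.2 -0.5 -1.6] 21.37654921591161
pane y -0.01545671472656088 0.014398615716151296 [ 0.121  -0.0006 -0.0571]
head y -0.01302634592082484 0.011347338674156583 -0.0010263893737835542
```

Held still for over 3 s, aligned to about 0.5 mm laterally at about 41 mm. Now I'll retrace the path back to the rest.

Request:
{"api": "drive_tool", "payload": {
  "plan": [
    [[-8,0,5],[0,0,0],15],
    [[-8,0,10],[0,0,0],15],
    [[-8,0,16],[0,0,0],15],
    [[-8,0,20],[0,0,0],15],
    [[-8,0,20],[0,0,0],15],
    [[-5,0,15],[0,0,0],15],
    [[0.5,-14,0],[0,0,0],15],
    [[0,-30,0],[0,0,0],15]
  ]
}}

```text
time: 17.73
tcp_pos: [0.4125, -0.0097, 0.1998]
tool_rot: [-0.258, -2.091, 2.091]
contact_force: [-0.2, -0.5, -1.6]
opening: 0.247
```

Request:
{"api": "drive_tool", "payload": {
  "plan": [
    [[0,-40,0],[0,0,0.06],15],
    [[10,-45,0],[0,0,0.06],15],
    [[20,-45,0],[0,0,0.06],15],
    [[20,-45,0],[0,0,0.06],15],
    [[20,-40,0],[0,0,0.06],15],
    [[20,-40,0],[0,0,0.05],15],
    [[20,-35,0],[0,0,0.05],15],
    [[10,-20,0],[0,0,0.05],15]
  ]
}}

```text
time: 18.73
tcp_pos: [0.5318, -0.3226, 0.1983]
tool_rot: [-0.216, 2.116, -2.116]
contact_force: [0.2, 1.2, -1.0]
opening: 0.251
```

Request:
{"api": "drive_tool", "payload": {
  "plan": [
    [[0,0,-40],[0,0,0],15],
    [[0,0,-40],[0,0,0],15],
    [[0,0,-30],[0,0,0],15],
    [[0,0,0],[0,0,0],15],
    [[0,0,0],[0,0,0],15]
  ]
}}

```text
time: 19.35
tcp_pos: [0.5326, -0.32, 0.0905]
tool_rot: [-0.214, 2.114, -2.115]
contact_force: [0.1, 0.4, -1.3]
opening: 0.248
```

Run:
```python
from h import *
s=telemetry.observe();M=R.from_rotvec(s['tool_rot']).as_matrix();print(s['time'],s['tcp_pos'].round(4),s['tool_rot'].round(3),s['contact_force'].round(1),s['opening']*85.4)
w=grab('wrist','w7.png');sd=grab('side','s7.png')
cv2.imwrite('pics/c7.png',np.hstack([cv2.resize(w['img'],(400,300)),cv2.resize(sd['img'][130:220,310:430],(400,300),interpolation=cv2.INTER_CUBIC)])[:,:,::-1])
```

```text
19.35 [ 0.5326 -0.32    0.0905] [-0.214  2.114 -2.115] [ 0.1  0.4 -1.3] 21.161584627528722
```

View pics/c7.png

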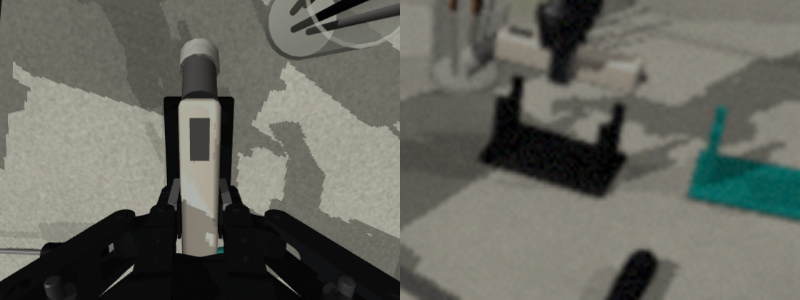

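The wand hangs directly over the black rest, centred on its base. The pose is within 1 mm of the pick-up line, so I'll lower it.

Request:
{"api": "drive_tool", "payload": {
  "plan": [
    [[0.5,0,-12],[0,0,0],15],
    [[0,0,-12],[0,0,0],15],
    [[0,0,-8],[0,0,0],15],
    [[0,0,-6],[0,0,0],15],
    [[0,0,-4],[0,0,0],15],
    [[0,0,-1.5],[0,0,0],15],
    [[0,0,0],[0,0,0],15],
    [[0,0,0],[0,0,0],15]
  ]
}}

```text
time: 20.45
tcp_pos: [0.5331, -0.3193, 0.0466]
tool_rot: [-0.215, 2.114, -2.115]
contact_force: [-0.4, 0.2, -0.3]
opening: 0.245
```

Request:
{"api": "drive_tool", "payload": {
  "plan": [
    [[0,0,-0.5],[0,0,0],24],
    [[0,0,0],[0,0,0],30],
    [[0,0,0],[0,0,0],45],
    [[0,0,0],[0,0,0],60],
    [[0,0,0],[0,0,0],60],
    [[0,0,0],[0,0,0],60]
  ]
}}

```text
time: 21.2
tcp_pos: [0.5329, -0.3192, 0.0458]
tool_rot: [-0.215, 2.115, -2.115]
contact_force: [-0.2, -0.7, -1.6]
opening: 0.703
```

Request:
{"api": "drive_tool", "payload": {
  "plan": [
    [[0,0,15],[0,0,0],60],
    [[0,0,30],[0,0,0],60],
    [[0,0,40],[0,0,0],60],
    [[0,0,40],[0,0,0],60],
    [[-20,0,40],[0,0,0],60],
    [[-40,0,20],[0,0,0],60],
    [[-40,-10,0],[0,0,0],60],
    [[0,0,0],[0,0,0],60]
  ]
}}

```text
time: 22.2
tcp_pos: [0.4299, -0.3308, 0.2325]
tool_rot: [-0.211, 2.115, -2.119]
contact_force: [0.9, 0.4, -0.4]
opening: 0.699
```

Run:
```python
from h import *
s=telemetry.observe();print(s['time'],s['tcp_pos'].round(4),s['contact_force'].round(1),s['opening']*85.4)
w=grab('wrist','w8.png');sd=grab('side','s8.png');t=grab('top','t8.png')
P=world(w).reshape(-1,3);I=w['img'].reshape(-1,3).astype(float)
d=np.array([np.cos(np.radians(11.7)),np.sin(np.radians(11.7))]);r=P[:,:2]-[.533,-.318]
m=(P[:,2]>.072)&(P[:,2]<.085)&(abs(r@[-d[1],d[0]])<.019)&(abs(r@d)<.085)&(I.min(1)>90)
Q=P[m];v=cv2.fitLine((Q[:,:2]*1000).astype(np.float32),cv2.DIST_HUBER,0,.01,.01).ravel()
print(len(Q),np.median(Q[:,2]),np.degrees(np.arctan(v[1]/v[0])),cv2.minAreaRect((Q[:,:2]*1000).astype(np.float32)))
W=world(t)[150:215,275:312];B=W[(W[...,2]>.035)&(W[...,2]<.12)];print('boat',cv2.minAreaRect((B[:,:2]*1000).astype(np.float32)))
cv2.imwrite('pics/c8.png',np.vstack([np.hstack([cv2.resize(w['img'],(400,300)),cv2.resize(sd['img'][110:275,150:370],(400,300))]),cv2.resize(t['img'][90:300,100:480],(800,300))])[:,:,::-1])
```

```text
22.2 [ 0.4299 -0.3308  0.2325] [ 0.9  0.4 -0.4] 59.6966851534495
3097 0.07739422176017792 11.939047 ((533.3910522460938, -319.57061767578125), (127.27143096923828, 20.09660530090332), 11.73987102508545)
boat ((590.2426147460938, 0.6842765808105469), (54.505027770996094, 145.5239715576172), 75.382080078125)
```

View pics/c8.png

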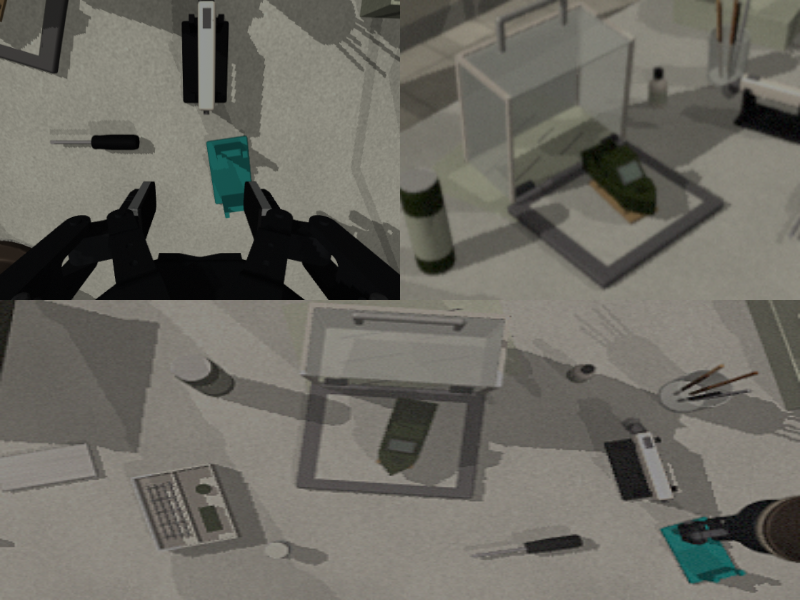

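The wand is back in the black rest at the same position, height and yaw as before. The boat hasn't moved, the hood is open, the bystanders are where they were, and the gripper is clear. I'll hand it in.

```bash
python3 -c "
from h import *
print(hand_in())"
```

```text
the job is handed in; nothing more can be done
None
```

The job is done and handed in at about 22 s of the 72 s allowed.

- **Hood:** I swung it by the bar to about 1.3 rad and let go. It stands fully open in every picture since.
- **Lamp:** I held the lens still for about 3 s, about 41 mm from the windscreen centre. By the wrist camera it was within about 1 mm sideways, and the beam was within about 1° of square.
- **Wand:** It is back in the black rest and released. Its centre is at (0.533, −0.320) m, yaw is 11.7–11.9°, and its top is 77 mm above the bench, the same as before to within 1 mm. The nose points the same way.
- **Other things:** The boat measures unmoved to within 0.1 mm, the bystanders look unmoved in the last pictures, and the gripper is clear.

**Disagreement between cameras:** before the hold, the top and side cameras placed the windscreen 2–6 mm further left than the wrist camera did. I trusted the wrist camera, because it saw the lens head and the pane in the same view, and moved the lens 2 mm sideways to match it. No check failed.

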